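Nip a drilled block in the rack clamp

ROBOT

A 6-joint arm with a two-finger parallel gripper is mounted at the origin on the work surface. World frame = base frame: x ahead of the robot, y to its left, z up, the work surface at z = 0. Lengths are in m, angles in rad, forces in N, time in s.
With the tool pointing down it reaches from about 0.35 to 0.725 m from the base axis. Payload 4.3 kg.
Tool frame: the origin (TCP) lies between the finger pads; the fingertips stand 14 mm ahead of it and the grasp point (between the pads) lies 5 mm behind it; z points along the fingers, x is the direction in which the jaws open and shut, and the axes are right-handed (so a half turn about z gives the same grasp; the last joint's range is limited). The gripper opens to 85 mm and grips with 20 to 120 N. Pads are 22 mm wide; open, the fingers measure 114 mm over their backs; the gripper's body (76 mm by 85 mm) begins 54 mm behind the grasp point. The pads swing forward as they close: fully open they stand 13 mm farther back than shut.
Start: joints at [1.056, 0.377, 0.081, 1.274, 0, 1.46], TCP at [0.226, 0.529, 0.245] pointing down, gripper open.
Joint ranges: [-2.72, 2.72], [-0.84, 1.66], [-1.02, 1.22], [-1.77, 2.12], [-1.37, 1.28], [-3.14, 3.14]. Speed limits (rad/s): [2.57, 2.57, 3.14, 3.14, 3.14, 3.14].

INTERFACE

Orientations are given as a 3x3 rotation matrix whose columns are the frame's x, y, z axes.
In Python, from plant import * gives the robot as it stands.
- The arm moves only by the tool step_arm, never from a script. Its argument "plan" is a list of rows, each a list of 6 numbers: the shift along the tool's x, y, z in m, then the turn, a rotation vector about the tool's x, y, z in degrees. A call has 1 to 10 rows; each row shifts and turns the commanded pose from where the row before left it, along the tool's axes as they then stand; what a row does not reach is not made up. A row lasts 1/8 s, in which the tool goes at most 62.5 mm and 10.7 degrees, less where a joint would pass 70% of its speed; a pose out of reach is approached as far as the arm can. A call with a gripper value outside its range is refused whole. "grip" is the finger opening in m, from 0 to 0.0854, set as the call begins (left out, the last holds). The fingers move at their own pace and stop on an object; "newtons" is the grip in N (left out, the last holds). Time passes only in rows, so rows that do not move let the fingers close. It gives the time, the measured TCP pose, the force and the opening at its end, in the units of the state.
- sense(): the state, without advancing time (a new reading comes with each control period).
- capture(name): name is "scene" or "top" or "wrist"; returns (picture, depth): 420x560x3 uint8, red, green, blue; 420x560 float32, m along the optical axis (not along the pixel's ray), 0 where there is no reading.
- get_calibration(name): a dict with "camera_matrix" (3x3 intrinsics, pixels), "R" (3x3) and "t" (3): a world point X has camera coordinates R X + t. Camera axes: x right, y down, z forward; pixel columns grow to the right and rows downward; lengths in m; the calibration is good to about 2 mm. A picture is of the moment at which its call begins: read the wrist's pose just before it. get_calibration takes no time and is no camera call; for the wrist camera it gives the pose at the moment of the call.
- close_job(): hands the job in, once; it reports no verdict.
The state is a dict: "time_s": time; "joint_pos": joint angles; "dq": joint speeds; "joint_efforts": joint torques, N m; "tcp_pos": TCP position; "ee_rot": TCP orientation; "contact_force": force on the tool from outside, world axes, zero at the start; "moment": the same for the moment, N m; "grip_width": opening from 0.0 (shut) to 1.0 (fully open).
Only numpy, scipy, OpenCV 4.12 (cv2) and the standard library are available. Lean on these libraries where they do the work, as an engineer would, in place of code of your own. Each camera call takes 0.05 s, during which the arm holds its last target.

TASK

Set the drilled aluminium block down on the bed of the rack clamp, lengthwise between the two jaws and midway across them. Then take the crank by its loose grip sleeve and wind the jaw shut, keeping hold of the sleeve all the while the crank turns, until the block is nipped firmly but not crushed between the jaws, and let go. Do not shift the other things lying on the bench.

Things in the scene. Friction and masses are not known exactly. Their poses are not given: they have to be found in the camera images.
- vise: bed of a rack clamp bolted to the bench: grey plate 120 x 270 mm (its x by y), 15 mm thick. Origin: centre of its underside, on the bench; z up. Bed top 15 mm above the bench. The end jaw stands at the -y end, the gearbox (y 48 to 108 mm, top 60 mm) with the crank at the +y end, the sliding jaw between them; the bed is free between the jaws.
- end_slot (a point): point on the bed top at x = 0, y = -100 mm in the frame of vise, axes as vise, under the end jaw's slot. The end jaw (steel, 80 mm wide, top 60 mm above the bench) is bolted in this slot: its clamping face, which looks to +y, is anywhere within 8 mm of this point along y; where is not measured and differs each time, so the closing point must be felt.
- crank_axis (a point): point on the crank's vertical axis, at x = 0, y = 75 mm of vise, 74 mm above the bench, axes as vise. A friction brake keeps the crank where it is left; turning it takes about 8 N at the sleeve. Beyond that each newton adds 5.5 N at the jaw: 11 to 16 N at the sleeve is a firm nip (about 15 to 43 N), 19 N (60 N) crushes. Let go, the brake holds up to 45 N of nip.
- crank (a joint): crank angle, rad: 0 = jaw fully open, stop at 8. Grows clockwise seen from above, which closes the jaw by 10 mm per rad. In the frame of vise the sleeve stands 55 mm from the axis at the angle 2.094 minus this value, counterclockwise from +x. Starts between 0 and 1; the jaw nips the block against the end jaw at about 5.9 to 7.6.
- sleeve: black ribbed grip sleeve of the crank, an upright cylinder 26 mm in diameter, 64 mm long, that spins freely on its pin, so a hand holding it need not turn. Origin: centre of its lower end, 90 mm above the bench; upper end at 154 mm (pin cap to 159). The flat crank arm lies just below it (79 to 91 mm). Grip it from above, 25 to 45 mm over its lower end.
- jaw: sliding steel jaw, 80 mm wide (x), 22 mm thick, top 60 mm above the bench, with a sprung face plate that gives 1 mm per 20 N. Origin: on the bed top, in the middle of the clamping face, which looks to -y of vise; that face stands at y = 30 mm minus 10 mm per rad of the crank in the frame of vise (before it touches).
- block: drilled aluminium workpiece, a plain block 44 (x) x 64 (y) x 40 (z) mm with two dark 13 mm holes on top in a line along its length (y), 0.3 kg. Origin: centre of its underside. It starts loose on the bench; it goes with its 64 mm length from jaw to jaw.
- brush: bench brush lying well to the left of the clamp; a bystander
- offcut: pale softwood offcut, 45 x 100 x 34 mm, lying; a bystander, not the workpiece
- slug: upright plain steel round, 38 mm diameter, 55 mm tall; a bystander
- driver: screwdriver lying on the bench behind the clamp; a bystander
- tape: grey tape measure, 66 x 34 x 62 mm tall; a bystander

How it is judged:
On the way, in this order (a step that is already met when the one before it is completed fails the run):
1. the block lies upright on the clamp's bed between the open jaws, midway across them (within 18 mm), lengthwise from jaw to jaw (within 0.3 rad), let go by the fingers (x of block in the frame of vise between -0.018 and 0.018 m and z of block in the frame of vise between 0.011 and 0.021 m and angle between block's own z axis and vertical below 0.12 rad and y of block in the frame of vise between -0.08 and -0.005 m and angle between the y axis of block and the y axis of vise, either way round below 0.3 rad and linear speed of block below 0.05 m/s and contact force between the fingers and block below 0.1 N), for 0.2 s.
2. with the sleeve held in the fingers, the crank has been wound until the jaw presses the block with more than 10 N (contact force between the fingers and sleeve above 1 N and horizontal distance between the grasp point and sleeve below 0.022 m and contact force between jaw and block above 10 N and value of joint crank above 5 rad), for 0.2 s.
At the end, for the whole second after the job is handed in: The block stands flat on the bed, midway across the jaws within 18 mm and square to them within 0.08 rad, nipped by the sliding jaw with more than 10 N, block and crank at rest, sleeve let go (x of block in the frame of vise between -0.018 and 0.018 m and z of block in the frame of vise between 0.011 and 0.021 m and angle between block's own z axis and vertical below 0.12 rad and contact force between jaw and block above 10 N and angle between the y axis of block and the y axis of vise, either way round below 0.08 rad and linear speed of block below 0.02 m/s and not (velocity of joint crank above 0.05 rad/s) and not (velocity of joint crank below -0.05 rad/s)); the robot touches nothing.
It fails at once if the block is crushed: the sliding jaw presses it with more than 60 N (contact force between jaw and block above 60 N).
It fails at once if the crank is wound shut (clockwise, faster than 0.25 rad/s) without the sleeve held between the fingers (velocity of joint crank above 0.25 rad/s and (contact force between the fingers and sleeve below 0.3 N or horizontal distance between the grasp point and sleeve above 0.022 m)).
It fails at once if another thing on the bench (offcut, slug, screwdriver, tape measure, brush) is shifted by more than 30 mm (distance of any of brush, offcut, slug, driver, tape from where it was at the start of the episode above 0.03 m).
It also fails if it takes over 72 s, if anything falls off the work surface, if the arm or the gripper's body presses on something with over 40 N, if the wrist force passes 120 N, or if a joint passes its speed limit or range.

## Working session

There is one attempt and no reset: what is moved stays moved. The work goes in short steps, Python scripts to look and compute and a tool call to move; the robot and the scene stay as the last step left them, time stands still between calls to the robot, and variables do not carry over. Pictures are saved under pics/ and viewed, and the job is handed in when it is done.

Besides the shell and the picture viewer there is one more tool, called after ">>>" as name(argument=value, ...) on one line, values as JSON. step_arm: Moves the arm, as the interface text tells. Its arguments: {"type":"object","properties":{"plan":{"type":"array"},"grip":{"type":"number"},"newtons":{"type":"number"}},"required":["plan"]}

```bash
mkdir -p pics
cat > h.py <<'E'
from plant import *
import numpy as np, cv2
def ray(cal,u,v):
    K=np.array(cal["camera_matrix"]);R=np.array(cal["R"]);t=np.array(cal["t"]).ravel()
    d=R.T@np.linalg.solve(K,[u,v,1.]); return -R.T@t,d
def onz(cal,u,v,z):
    o,d=ray(cal,u,v); return o+d*(z-o[2])/d[2]
def pt(cal,u,v,dep):
    o,d=ray(cal,u,v); return o+d*dep
E
python3 - <<'E'
from h import *
s=sense();print({k:np.round(v,3).tolist() for k,v in s.items()})
for n in("scene","top"):
    p,d=capture(n);cv2.imwrite(f"pics/{n}0.png",p[:,:,::-1]);np.save(f"pics/{n}0.npy",d)
    c=get_calibration(n);print(n,np.round(c["camera_matrix"],1).tolist(),np.round(c["R"],3).tolist(),np.round(c["t"],3).tolist())
E
```

```text
{'time_s': 0.0, 'joint_pos': [1.056, 0.378, 0.08, 1.274, 0.0, 1.46], 'dq': [0.001, 0.001, -0.0, 0.002, -0.001, -0.0], 'joint_efforts': [0.001, -46.361, 26.987, 0.021, 0.0, 0.0], 'tcp_pos': [0.226, 0.528, 0.244], 'ee_rot': [[0.394, 0.919, -0.001], [0.919, -0.394, -0.002], [-0.002, -0.0, -1.0]], 'contact_force': [-0.163, -0.517, 0.729], 'moment': [0.014, 0.008, -0.025], 'grip_width': 0.994}
scene [[467.9, 0.0, 280.2], [0.0, 467.9, 203.1], [0.0, 0.0, 1.0]] [[0.601, 0.799, -0.01], [0.435, -0.337, -0.835], [-0.671, 0.497, -0.55]] [-0.361, -0.152, 1.782]
top [[381.3, 0.0, 282.3], [0.0, 381.3, 205.7], [0.0, 0.0, 1.0]] [[-0.012, -1.0, -0.003], [-0.988, 0.013, -0.154], [0.154, 0.001, -0.988]] [0.031, 0.57, 0.988]
```

```bash
ls . pics
```

```text
.:
h.py
pics

pics:
scene0.npy
scene0.png
top0.npy
top0.png
```

View pics/top0.png

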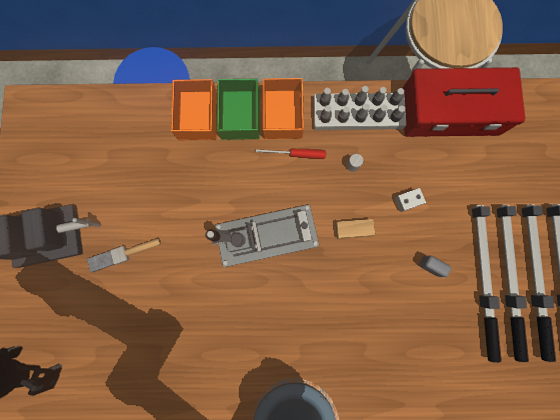

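View pics/scene0.png

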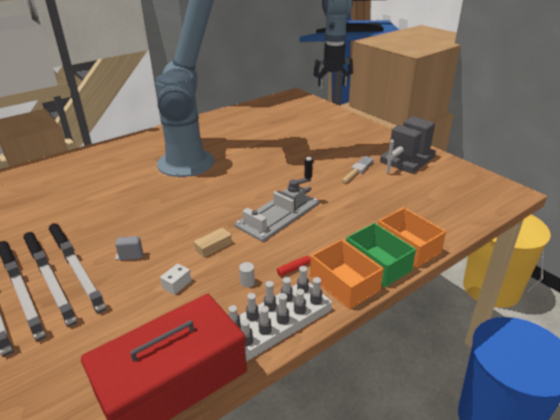

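The top view shows the clamp around (267,237), its sleeve at about (213,235), the block at (410,200), the offcut at (355,228), the slug at (355,161) and the tape at (433,265). I'll zoom in to measure them.

Run:
```python
from h import *
p=cv2.imread("pics/top0.png")
a=cv2.resize(p[195:275,200:330],None,fx=6,fy=6,interpolation=cv2.INTER_CUBIC)
cv2.imwrite("pics/z1.png",a)
b=cv2.resize(p[180:220,385:440],None,fx=12,fy=12,interpolation=cv2.INTER_CUBIC)
cv2.imwrite("pics/z2.png",b)
```

```text
(no output)
```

View pics/z1.png

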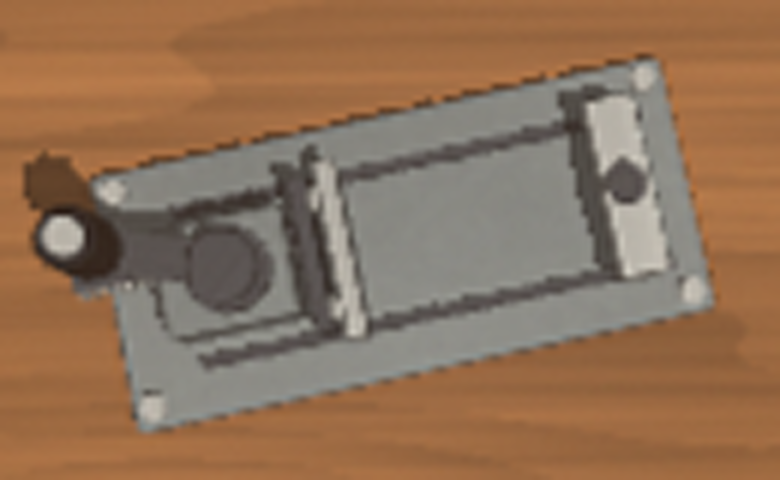

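View pics/z2.png

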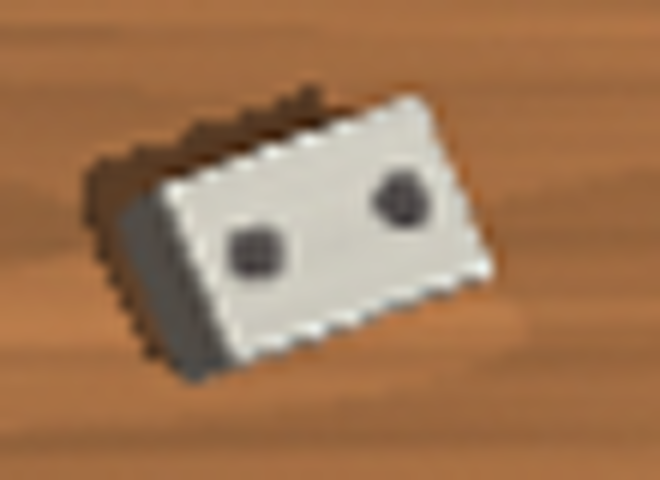

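Run:
```python
from h import *
c=get_calibration("top")
g=lambda x,y,f,ox,oy:((x+.5)/f-.5+ox,(y+.5)/f-.5+oy)
def P(L,f,ox,oy,z): return np.array([onz(c,*g(x,y,f,ox,oy),z) for x,y in L])
def ang(a,b): d=b-a; return np.arctan2(d[1],d[0])
# order: +y-x? corners
b=P([(90,178),(655,58),(713,305),(145,430)],6,200,195,.015)
print(b.round(4)); print([np.linalg.norm(b[i]-b[(i+1)%4]).round(4) for i in range(4)])
cen=b.mean(0)[:2]; d=(b[0]+b[3]-b[1]-b[2])[:2]; yv=np.arctan2(d[1],d[0])  # y axis dir
psi=yv-np.pi/2; print("vise",cen.round(4),"psi",psi)
B=P([(165,185),(412,95),(492,270),(238,362)],12,385,180,.04)
print(B.round(4),[np.linalg.norm(B[i]-B[(i+1)%4]).round(4) for i in range(4)])
bd=(B[0]+B[3]-B[1]-B[2])[:2];print("block",B.mean(0).round(4),"yaw of y",np.arctan2(bd[1],bd[0])-np.pi/2)
R=np.array([[np.cos(psi),-np.sin(psi)],[np.sin(psi),np.cos(psi)]])
sl=P([(65,235)],6,200,195,.159)[0];ax=cen+R@[0,.075]
sv=R.T@(sl[:2]-cen);print("sleeve",sl,"vise fr",sv,"r",np.linalg.norm(sv-[0,.075]),"crank",2.094-np.arctan2(sv[1]-.075,sv[0]))
jf=P([(335,162),(367,332)],6,200,195,.060);print("jaw face",[R.T@(q[:2]-cen) for q in jf])
ef=P([(588,108),(622,275)],6,200,195,.060);print("end face",[R.T@(q[:2]-cen) for q in ef])
cu=P([(226,265)],6,200,195,.09);print("axis",R.T@(cu[0][:2]-cen))
```

```text
[[ 0.5249  0.2116  0.015 ]
 [ 0.5775 -0.0499  0.015 ]
 [ 0.463  -0.0737  0.015 ]
 [ 0.4099  0.185   0.015 ]]
[np.float64(0.2668), np.float64(0.117), np.float64(0.2641), np.float64(0.1181)]
vise [0.4938 0.0682] psi 0.2006024633433432
[[ 0.5961 -0.2929  0.04  ]
 [ 0.6162 -0.3504  0.04  ]
 [ 0.5756 -0.3658  0.04  ]
 [ 0.5553 -0.307   0.04  ]] [np.float64(0.0609), np.float64(0.0435), np.float64(0.0622), np.float64(0.0432)]
block [ 0.5858 -0.329   0.04  ] yaw of y 0.3345843587106665
sleeve [0.48669244 0.19534569 0.159     ] vise fr [0.0183301 0.1259723] r 0.05416796340045471 crank 0.8684131452905182
jaw face [array([0.03668069, 0.02034838]), array([-0.03934179,  0.02167722])]
end face [array([ 0.036517  , -0.09399624]), array([-0.03866489, -0.09249721])]
axis [-0.00044393  0.07306933]
```

>>> step_arm(plan=[[-0.0323,0.0334,0,0,0,0],[-0.0323,0.0334,0,0,0,0],[-0.0323,0.0334,0,0,0,0],[-0.0323,0.0334,0,0,0,0],[-0.0323,0.0334,0,0,0,0],[-0.0323,0.0334,0,0,0,0],[-0.0323,0.0334,0,0,0,0],[-0.0323,0.0334,0,0,0,0],[-0.0323,0.0334,0,0,0,0],[-0.0323,0.0334,0,0,0,0]], grip=0.085, newtons=45)

```text
time_s: 1.35
tcp_pos: [0.4063, 0.0986, 0.245]
ee_rot: [[0.394, 0.919, -0.0], [0.919, -0.394, 0.0], [-0.0, -0.0, -1.0]]
contact_force: [0.4, -0.5, 0.5]
grip_width: 0.999
```

```bash
cat >> h.py <<'E'
def togo(x,y,z,yaw):
    s=sense();R=np.array(s["ee_rot"]);p=np.array(s["tcp_pos"])
    cy=np.arctan2(R[1,0],R[0,0]);d=(yaw-cy+np.pi/2)%np.pi-np.pi/2
    print("t",round(s["time_s"],2),"tcp",p.round(4),"z",R[:,2].round(3),"yaw",round(cy,3),"F",np.round(s["contact_force"],2),"g",round(s["grip_width"],3),"q6",round(s["joint_pos"][5],2))
    print("shift tool",(R.T@(np.array([x,y,z])-p)).round(4),"turn z deg",round(-np.degrees(d),2))
E
python3 -c "
from h import *
togo(.5858,-.329,.244,.3346)"
```

```text
t 1.35 tcp [0.4063 0.0986 0.245 ] z [-0.  0. -1.] yaw 1.166 F [ 0.43 -0.49  0.45] g 0.999 q6 0.49
shift tool [-0.3224  0.3334  0.0009] turn z deg 47.63
```

>>> step_arm(plan=[[-0.0323,0.0334,0,0,0,0],[-0.0323,0.0334,0,0,0,0],[-0.0323,0.0334,0,0,0,0],[-0.0323,0.0334,0,0,0,0],[-0.0323,0.0334,0,0,0,0],[-0.0323,0.0334,0,0,0,0],[-0.0323,0.0334,0,0,0,0],[-0.0323,0.0334,0,0,0,0],[-0.0323,0.0334,0,0,0,0],[-0.0317,0.0328,0,0,0,0]])

```text
time_s: 2.6
tcp_pos: [0.5859, -0.3288, 0.2446]
ee_rot: [[0.394, 0.919, -0.001], [0.919, -0.394, 0.001], [0.0, -0.001, -1.0]]
contact_force: [0.4, 0.5, 0.3]
grip_width: 0.996
```

>>> step_arm(plan=[[0,0,0,0,0,9.6],[0,0,0,0,0,9.5],[0,0,0,0,0,9.5],[0,0,0,0,0,9.5],[0,0,0,0,0,9.5],[0,0,0,0,0,0],[0,0,0,0,0,0]])

```text
time_s: 3.48
tcp_pos: [0.5856, -0.3274, 0.2449]
ee_rot: [[0.944, 0.331, -0.001], [0.331, -0.944, 0.0], [-0.0, -0.001, -1.0]]
contact_force: [-0.2, 0.8, 0.7]
grip_width: 0.996
```

```bash
python3 -c "
from h import *
togo(.5858,-.329,.024,.3346)
c=get_calibration('wrist')
p,d=capture('wrist');cv2.imwrite('pics/w1.png',p[:,:,::-1]);np.save('pics/w1.npy',d)
g=cv2.cvtColor(p,cv2.COLOR_RGB2HSV)
for dd in(.0,):
  for X in ([.5961,-.2929,.04],[.6162,-.3504,.04],[.5756,-.3658,.04],[.5553,-.307,.04]):
    q=np.array(c['camera_matrix'])@(np.array(c['R'])@X+np.array(c['t']).ravel());print((q/q[2]).round(1))
import pickle;pickle.dump(c,open('pics/w1.pkl','wb'))
"
```

```text
t 3.48 tcp [ 0.5856 -0.3274  0.2449] z [-0.001  0.    -1.   ] yaw 0.338 F [-0.2   0.82  0.69] g 0.996 q6 0.63
shift tool [-0.0003  0.0017  0.2209] turn z deg 0.17
[302.8 149.    1. ]
[301.5 211.7   1. ]
[257.1 212.8   1. ]
[256.2 148.8   1. ]
```

View pics/w1.png

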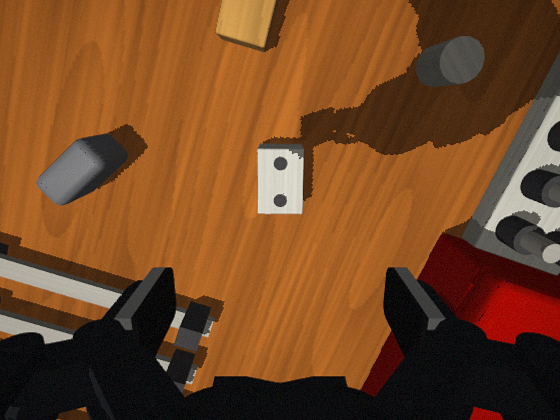

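The wrist view shows the block's top with corners at about (258,149) to (303,213). That matches the top-view prediction, and nothing is near the fingers. I'll go down and grip it.

>>> step_arm(plan=[[0,0.0015,0.05,0,0,0.2],[0,0,0.05,0,0,0],[0,0,0.05,0,0,0],[0,0,0.04,0,0,0],[0,0,0.02,0,0,0],[0,0,0.011,0,0,0],[0,0,0,0,0,0]])

```text
time_s: 4.4
tcp_pos: [0.586, -0.3287, 0.0239]
ee_rot: [[0.945, 0.326, -0.001], [0.326, -0.945, 0.001], [-0.0, -0.001, -1.0]]
contact_force: [-1.0, 0.5, 0.9]
grip_width: 0.994
```

>>> step_arm(plan=[[0,0,0,0,0,0],[0,0,0,0,0,0],[0,0,0,0,0,0],[0,0,0,0,0,0],[0,0,0,0,0,0],[0,0,0,0,0,0],[0,0,0,0,0,0],[0,0,0,0,0,0]], grip=0.02)

```text
time_s: 5.4
tcp_pos: [0.5871, -0.3296, 0.0257]
ee_rot: [[0.945, 0.326, 0.002], [0.326, -0.945, -0.002], [0.001, 0.002, -1.0]]
contact_force: [0.0, -0.2, 5.8]
grip_width: 0.506
```

>>> step_arm(plan=[[0,0,-0.02,0,0,0],[0,0,-0.04,0,0,0],[0,0,-0.04,0,0,0],[0,0,-0.02,0,0,0],[0,0,0,0,0,0]])

```text
time_s: 6.02
tcp_pos: [0.5871, -0.3295, 0.1456]
ee_rot: [[0.945, 0.326, 0.002], [0.326, -0.945, -0.001], [0.002, 0.002, -1.0]]
contact_force: [-0.9, -0.1, -3.1]
grip_width: 0.507
```

```bash
python3 -c "
from h import *
psi=.2006;R=np.array([[np.cos(psi),-np.sin(psi)],[np.sin(psi),np.cos(psi)]])
t=np.array([.4938,.0682])+R@[0,-.036];print(t)
togo(*t,.144,psi)
p,d=capture('wrist');cv2.imwrite('pics/w2.png',p[:,:,::-1])"
```

```text
[0.50097326 0.0329219 ]
t 6.03 tcp [ 0.5871 -0.3295  0.1456] z [ 0.002 -0.001 -1.   ] yaw 0.332 F [-0.88 -0.15 -3.06] g 0.507 q6 0.63
shift tool [ 0.0366 -0.3707  0.0009] turn z deg 7.52
```

View pics/w2.png

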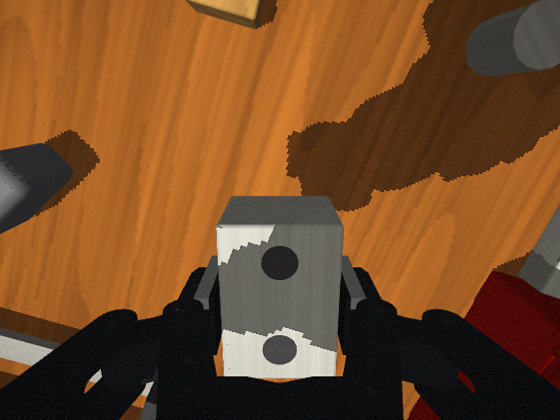

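The block is gripped straight and lifted, and the wrist force of -3.1 N matches its weight. I'll carry it over the bed.

>>> step_arm(plan=[[0.002,-0.02,0,0,0,0],[0.0045,-0.046,0,0,0,0],[0.0045,-0.046,0,0,0,0],[0.0046,-0.0465,0,0,0,0],[0.0046,-0.0465,0,0,0,0],[0.0046,-0.0465,0,0,0,0],[0.0046,-0.046,0,0,0,0],[0.0046,-0.046,0,0,0,0],[0.0026,-0.0272,0,0,0,0],[0,0,0,0,0,7.5]])

```text
time_s: 7.32
tcp_pos: [0.4974, 0.0356, 0.1421]
ee_rot: [[0.98, 0.199, -0.005], [0.199, -0.98, 0.001], [-0.005, -0.002, -1.0]]
contact_force: [-0.5, -1.3, -3.4]
grip_width: 0.507
```

>>> step_arm(plan=[[0,0,0.02,0,0,0],[0,0,0.02,0,0,0],[0,0,0,0,0,0],[0,0,0,0,0,0]])

```text
time_s: 7.82
tcp_pos: [0.4995, 0.0335, 0.1039]
ee_rot: [[0.98, 0.199, -0.001], [0.199, -0.98, 0.0], [-0.001, -0.0, -1.0]]
contact_force: [-0.7, -0.3, -2.7]
grip_width: 0.51
```

```bash
python3 -c "
from h import *
togo(.501,.0329,.0415,.2006)
p,d=capture('wrist');cv2.imwrite('pics/w3.png',p[:,:,::-1])
p,d=capture('top');cv2.imwrite('pics/t3.png',cv2.resize(p[180:290,190:340,::-1],None,fx=5,fy=5,interpolation=2))"
```

```text
t 7.83 tcp [0.4995 0.0335 0.1039] z [-0.001  0.    -1.   ] yaw 0.201 F [-0.73 -0.31 -2.65] g 0.51 q6 1.31
shift tool [0.0014 0.0009 0.0624] turn z deg 0.01
```

View pics/w3.png

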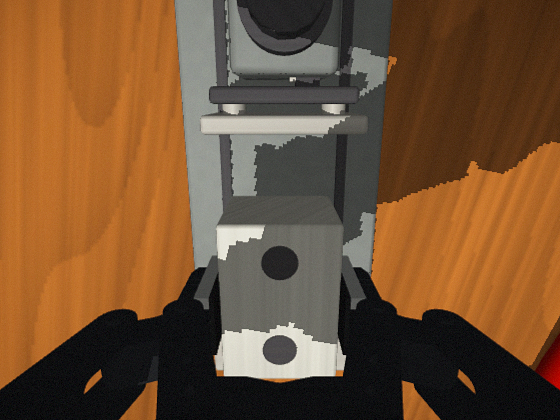

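View pics/t3.png

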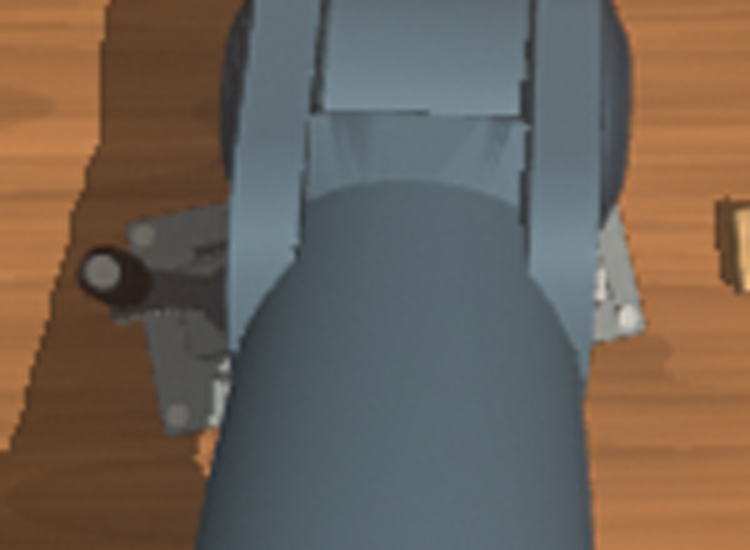

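The block is square to the jaws. In the wrist view the jaw's midpoint is at column 284 and the block's at 280. Lowering it now.

>>> step_arm(plan=[[0.0015,0.001,0.02,0,0,0],[0,0,0.02,0,0,0],[0,0,0.014,0,0,0],[0,0,0.005,0,0,0],[0,0,0.003,0,0,0],[0,0,0,0,0,0]])

```text
time_s: 8.68
tcp_pos: [0.5022, 0.0328, 0.0426]
ee_rot: [[0.98, 0.199, 0.001], [0.199, -0.98, 0.0], [0.001, 0.0, -1.0]]
contact_force: [-0.2, -0.1, -3.0]
grip_width: 0.505
```

```bash
python3 -c "
from h import *
togo(.501,.0329,.0415,.2006)"
```

```text
t 8.68 tcp [0.5022 0.0328 0.0426] z [ 0.001  0.    -1.   ] yaw 0.201 F [-0.16 -0.06 -2.98] g 0.505 q6 1.31
shift tool [-0.0011 -0.0003  0.0011] turn z deg 0.01
```

>>> step_arm(plan=[[0,0,0.001,0,0,0],[0,0,0.001,0,0,0],[0,0,0,0,0,0]])

```text
time_s: 9.05
tcp_pos: [0.5022, 0.0328, 0.0407]
ee_rot: [[0.98, 0.2, 0.001], [0.2, -0.98, 0.0], [0.001, 0.0, -1.0]]
contact_force: [0.2, 1.1, -0.5]
grip_width: 0.508
```

>>> step_arm(plan=[[0,0,0,0,0,0],[0,0,0,0,0,0],[0,0,0,0,0,0],[0,0,0,0,0,0],[0,0,0,0,0,0],[0,0,0,0,0,0]], grip=0.085)

```text
time_s: 9.8
tcp_pos: [0.5018, 0.0328, 0.0403]
ee_rot: [[0.98, 0.199, -0.0], [0.199, -0.98, 0.0], [-0.0, -0.0, -1.0]]
contact_force: [-0.8, 0.7, -0.0]
grip_width: 0.993
```

>>> step_arm(plan=[[0,0,-0.02,0,0,0],[0,0,-0.04,0,0,0],[0,0,-0.05,0,0,0],[0,0,-0.05,0,0,0],[0,0,-0.05,0,0,0],[0,0,0,0,0,0]])

```text
time_s: 10.55
tcp_pos: [0.5046, 0.0327, 0.2547]
ee_rot: [[0.98, 0.2, 0.009], [0.2, -0.98, -0.0], [0.009, 0.002, -1.0]]
contact_force: [0.6, 0.4, -0.5]
grip_width: 0.999
```

```bash
python3 -c "
from h import *
togo(.4867,.1953,.25,.2006)
c=get_calibration('wrist')
p,d=capture('wrist');cv2.imwrite('pics/w4.png',p[:,:,::-1]);np.save('pics/w4.npy',d)
import pickle;pickle.dump(c,open('pics/w4.pkl','wb'))
p,d=capture('scene');cv2.imwrite('pics/s4.png',cv2.resize(p[130:250,210:360,::-1],None,fx=5,fy=5,interpolation=2))
"
```

```text
t 10.55 tcp [0.5046 0.0327 0.2547] z [ 0.009 -0.    -1.   ] yaw 0.201 F [ 0.64  0.35 -0.53] g 0.999 q6 1.31
shift tool [ 0.0149 -0.1629  0.0045] turn z deg 0.02
```

View pics/w4.png

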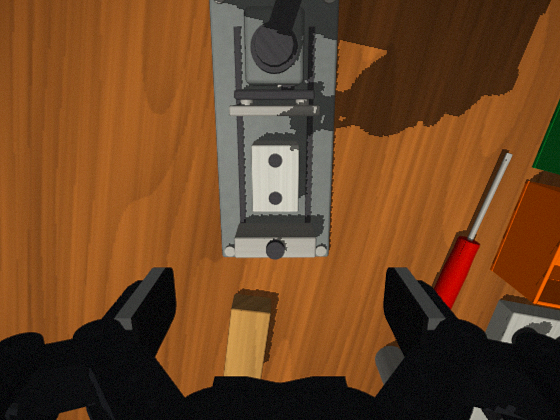

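View pics/s4.png

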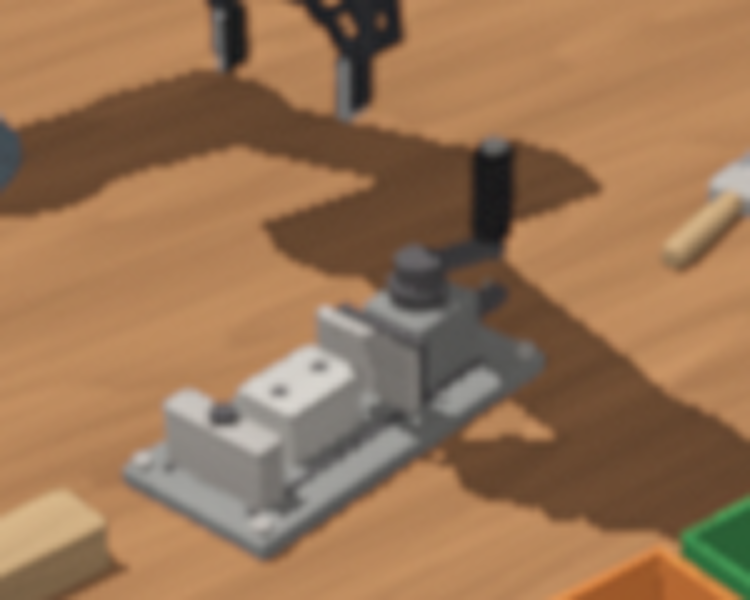

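The block lies squarely on the bed between the jaws, with its top spanning (252,146) to (298,213) in the wrist view. Next I'll go above the sleeve, high enough to measure it.

>>> step_arm(plan=[[0.003,-0.03,-0.012,0,0,0],[0.003,-0.033,-0.012,0,0,0],[0.003,-0.035,-0.012,0,0,0],[0.003,-0.035,-0.012,0,0,0],[0.003,-0.03,0,0,0,0],[0,0,0,0,0,0],[0,0,0,0,0,0]])

```text
time_s: 11.52
tcp_pos: [0.4832, 0.1949, 0.2967]
ee_rot: [[0.98, 0.199, -0.003], [0.199, -0.98, -0.001], [-0.003, 0.001, -1.0]]
contact_force: [0.6, 0.3, 0.1]
grip_width: 1.001
```

```bash
python3 -c "
from h import *
togo(.4867,.1953,.122,.2006)
c=get_calibration('wrist')
p,d=capture('wrist');cv2.imwrite('pics/w5.png',p[:,:,::-1]);np.save('pics/w5.npy',d)
import pickle;pickle.dump(c,open('pics/w5.pkl','wb'))
q=np.array(c['camera_matrix'])@(np.array(c['R'])@[.4867,.1953,.159]+np.array(c['t']).ravel());print((q/q[2]).round(1))
"
```

```text
t 11.53 tcp [0.4832 0.1949 0.2967] z [-0.003 -0.001 -1.   ] yaw 0.201 F [0.65 0.34 0.15] g 1.001 q6 1.63
shift tool [0.004  0.0002 0.1747] turn z deg 0.01
[284.8 198.6   1. ]
```

View pics/w5.png

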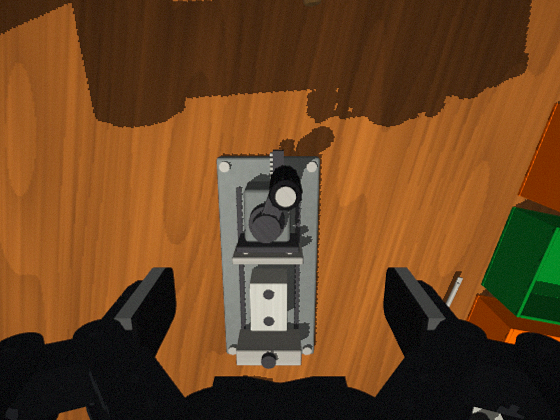

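```bash
python3 -c "
from h import *
p=cv2.imread('pics/w5.png')
cv2.imwrite('pics/w5z.png',cv2.resize(p[145:265,205:335],None,fx=5,fy=5,interpolation=2))
import pickle;c=pickle.load(open('pics/w5.pkl','rb'))
print(onz(c,286,196,.159))
g=p[180:212,270:302].min(2);n,l,s,ce=cv2.connectedComponentsWithStats((g>150).astype('uint8'));print(s,ce+[270,180])
"
```

```text
[0.48720592 0.19748921 0.159     ]
[[  0   0  32  32 717]
 [  6   7  20  20 307]] [[285.58995816 195.13947001]
 [285.28990228 196.34201954]]
```

View pics/w5z.png

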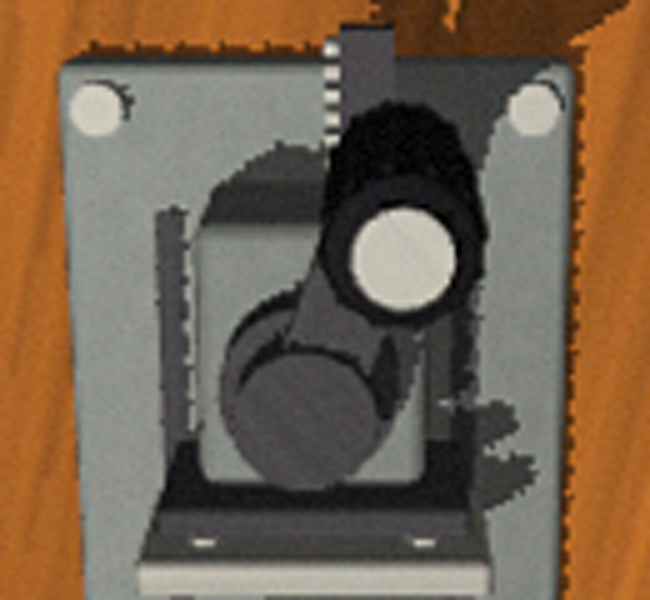

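The sleeve cap is at (285.3,196.3) in the wrist view, which is (0.4866, 0.197) in the world. Averaged with the top view, it stands 55 mm from the axis, as specified. Going down to grip the sleeve.

>>> step_arm(plan=[[0.0036,-0.0006,0.03,0,0,0],[0,0,0.045,0,0,0],[0,0,0.045,0,0,0],[0,0,0.035,0,0,0],[0,0,0.0215,0,0,0],[0,0,0,0,0,0],[0,0,0,0,0,0]])

```text
time_s: 12.45
tcp_pos: [0.488, 0.1964, 0.1226]
ee_rot: [[0.98, 0.198, 0.001], [0.198, -0.98, 0.0], [0.001, -0.0, -1.0]]
contact_force: [-0.7, 0.5, -0.5]
grip_width: 0.99
```

```bash
python3 -c "
from h import *
togo(.4866,.1962,.12,.2006)
p,d=capture('wrist');cv2.imwrite('pics/w6.png',p[:,:,::-1])
"
```

```text
t 12.45 tcp [0.488  0.1964 0.1226] z [ 0.001  0.    -1.   ] yaw 0.2 F [-0.67  0.54 -0.47] g 0.99 q6 1.63
shift tool [-0.0014 -0.0001  0.0026] turn z deg -0.05
```

View pics/w6.png

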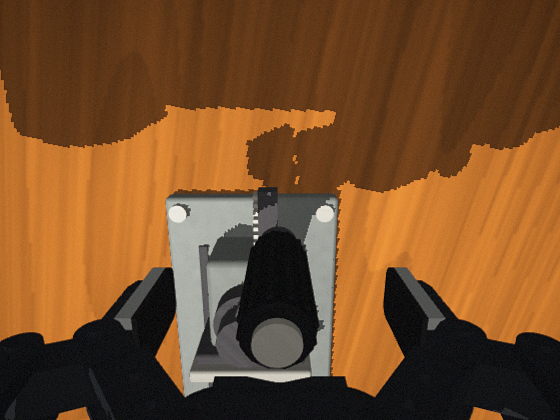

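The sleeve is centred between the fingers, with its cap at column 277 and the fingers at about 280. Closing on it.

>>> step_arm(plan=[[-0.0005,0,0,0,0,0],[0,0,0,0,0,0],[0,0,0,0,0,0],[0,0,0,0,0,0],[0,0,0,0,0,0],[0,0,0,0,0,0],[0,0,0,0,0,0],[0,0,0,0,0,0]], grip=0.005, newtons=60)

```text
time_s: 13.5
tcp_pos: [0.4871, 0.1968, 0.1222]
ee_rot: [[0.98, 0.2, 0.001], [0.2, -0.98, 0.0], [0.001, -0.0, -1.0]]
contact_force: [-1.8, -0.2, 5.3]
grip_width: 0.286
```

```bash
cat >> h.py <<'E'
A=np.array([.4789,.1417]);PSI=.2006
def crank(n=9,step=.1,r=.055,A=A):
    "where the crank stands from the tool, and shifts (tool frame, yaw fixed) for n steps"
    s=sense();R=np.array(s["ee_rot"]);p=np.array(s["tcp_pos"])-.005*R[:,2];f=np.array(s["contact_force"])
    v=p[:2]-A;a=np.arctan2(v[1],v[0]);e=v/np.hypot(*v);tg=np.array([e[1],-e[0]])
    q=(2.094-(a-PSI))%(2*np.pi)
    print("t",round(s["time_s"],2),"r",np.hypot(*v).round(4),"crank",q.round(3),"F rad",(f[:2]@e).round(2),"F tang",(f[:2]@tg).round(2),"Fz",f[2].round(2),"tcp",p.round(4),"g",round(s["grip_width"],3))
    yaw=np.arctan2(R[1,0],R[0,0]);X=np.array([np.cos(yaw),np.sin(yaw)]);Y=np.array([X[1],-X[0]])
    th=a-np.arange(n+1)*step;P=A+r*np.c_[np.cos(th),np.sin(th)];D=np.diff(P,axis=0)
    print("\n".join(str([round(float(d@X),4),round(float(d@Y),4)]) for d in D))
E
python3 -c "
from h import *
crank(10)"
```

```text
t 13.5 r 0.0557 crank 0.871 F rad -0.51 F tang -1.77 Fz 5.34 tcp [0.4871 0.1968 0.1272] g 0.286
[0.0051, 0.0021]
[0.0048, 0.0026]
[0.0045, 0.0031]
[0.0042, 0.0035]
[0.0038, 0.0039]
[0.0034, 0.0043]
[0.003, 0.0046]
[0.0025, 0.0049]
[0.002, 0.0051]
[0.0015, 0.0053]
```

>>> step_arm(plan=[[0.0051,0.0021,0,0,0,0],[0.0048,0.0026,0,0,0,0],[0.0045,0.0031,0,0,0,0],[0.0042,0.0035,0,0,0,0],[0.0038,0.0039,0,0,0,0]])

```text
time_s: 14.12
tcp_pos: [0.51, 0.188, 0.1221]
ee_rot: [[0.98, 0.201, -0.003], [0.201, -0.98, 0.004], [-0.003, -0.005, -1.0]]
contact_force: [-7.0, 4.9, 9.4]
grip_width: 0.291
```

```bash
python3 -c "
from h import *
crank(10)"
```

```text
t 14.12 r 0.0558 crank 1.315 F rad 0.19 F tang -8.5 Fz 9.36 tcp [0.51   0.188  0.1271] g 0.291
[0.0037, 0.0041]
[0.0032, 0.0045]
[0.0028, 0.0048]
[0.0023, 0.005]
[0.0018, 0.0052]
[0.0012, 0.0054]
[0.0007, 0.0055]
[0.0002, 0.0055]
[-0.0004, 0.0055]
[-0.0009, 0.0054]
```

The crank follows: radial force is near 0 and tangential is -8.5 N, as expected for the brake. I'll lay out the rest of the circle from the commanded angle.

```bash
python3 -c "
from h import *
th=lambda q:2.094-q
for k in range(4):
  q=1.371+k*1.0
  P=np.array([[.055*np.cos(th(q+.1*i)),-.055*np.sin(th(q+.1*i))] for i in range(11)])
  print(round(q,3),[[float(a),float(b),0,0,0,0] for a,b in np.diff(P,axis=0).round(4)])
"
```

```text
1.371 [[0.0034, 0.0043, 0, 0, 0, 0], [0.003, 0.0046, 0, 0, 0, 0], [0.0025, 0.0049, 0, 0, 0, 0], [0.002, 0.0051, 0, 0, 0, 0], [0.0015, 0.0053, 0, 0, 0, 0], [0.0009, 0.0054, 0, 0, 0, 0], [0.0004, 0.0055, 0, 0, 0, 0], [-0.0001, 0.0055, 0, 0, 0, 0], [-0.0007, 0.0055, 0, 0, 0, 0], [-0.0012, 0.0054, 0, 0, 0, 0]]
2.371 [[-0.0018, 0.0052, 0, 0, 0, 0], [-0.0023, 0.005, 0, 0, 0, 0], [-0.0028, 0.0048, 0, 0, 0, 0], [-0.0032, 0.0045, 0, 0, 0, 0], [-0.0037, 0.0041, 0, 0, 0, 0], [-0.004, 0.0037, 0, 0, 0, 0], [-0.0044, 0.0033, 0, 0, 0, 0], [-0.0047, 0.0028, 0, 0, 0, 0], [-0.005, 0.0024, 0, 0, 0, 0], [-0.0052, 0.0019, 0, 0, 0, 0]]
3.371 [[-0.0053, 0.0013, 0, 0, 0, 0], [-0.0054, 0.0008, 0, 0, 0, 0], [-0.0055, 0.0002, 0, 0, 0, 0], [-0.0055, -0.0003, 0, 0, 0, 0], [-0.0054, -0.0009, 0, 0, 0, 0], [-0.0053, -0.0014, 0, 0, 0, 0], [-0.0052, -0.0019, 0, 0, 0, 0], [-0.0049, -0.0024, 0, 0, 0, 0], [-0.0047, -0.0029, 0, 0, 0, 0], [-0.0044, -0.0034, 0, 0, 0, 0]]
4.371 [[-0.004, -0.0038, 0, 0, 0, 0], [-0.0036, -0.0042, 0, 0, 0, 0], [-0.0032, -0.0045, 0, 0, 0, 0], [-0.0027, -0.0048, 0, 0, 0, 0], [-0.0022, -0.005, 0, 0, 0, 0], [-0.0017, -0.0052, 0, 0, 0, 0], [-0.0012, -0.0054, 0, 0, 0, 0], [-0.0006, -0.0055, 0, 0, 0, 0], [-0.0001, -0.0055, 0, 0, 0, 0], [0.0005, -0.0055, 0, 0, 0, 0]]
```

>>> step_arm(plan=[[0.0034,0.0043,0,0,0,0],[0.003,0.0046,0,0,0,0],[0.0025,0.0049,0,0,0,0],[0.002,0.0051,0,0,0,0],[0.0015,0.0053,0,0,0,0],[0.0009,0.0054,0,0,0,0],[0.0004,0.0055,0,0,0,0],[-0.0001,0.0055,0,0,0,0],[-0.0007,0.0055,0,0,0,0],[-0.0012,0.0054,0,0,0,0]])

```text
time_s: 15.38
tcp_pos: [0.5343, 0.1409, 0.1222]
ee_rot: [[0.98, 0.201, 0.001], [0.201, -0.98, 0.007], [0.003, -0.006, -1.0]]
contact_force: [0.1, 8.5, 2.8]
grip_width: 0.292
```

```bash
python3 -c "
from h import *
crank(1)"
```

```text
t 15.38 r 0.0554 crank 2.309 F rad -0.0 F tang -8.48 Fz 2.76 tcp [0.5343 0.1409 0.1272] g 0.292
[-0.0015, 0.0053]
```

Radial force is still 0. Continuing.

>>> step_arm(plan=[[-0.0018,0.0052,0,0,0,0],[-0.0023,0.005,0,0,0,0],[-0.0028,0.0048,0,0,0,0],[-0.0032,0.0045,0,0,0,0],[-0.0037,0.0041,0,0,0,0],[-0.004,0.0037,0,0,0,0],[-0.0044,0.0033,0,0,0,0],[-0.0047,0.0028,0,0,0,0],[-0.005,0.0024,0,0,0,0],[-0.0052,0.0019,0,0,0,0]])

```text
time_s: 16.62
tcp_pos: [0.5079, 0.0953, 0.1223]
ee_rot: [[0.98, 0.2, 0.006], [0.2, -0.98, 0.004], [0.007, -0.003, -1.0]]
contact_force: [6.5, 4.7, -3.3]
grip_width: 0.289
```

```bash
python3 -c "
from h import *
crank(1)"
```

```text
t 16.62 r 0.0547 crank 3.307 F rad -0.59 F tang -7.99 Fz -3.28 tcp [0.5079 0.0953 0.1273] g 0.289
[-0.0052, 0.0017]
```

>>> step_arm(plan=[[-0.0053,0.0013,0,0,0,0],[-0.0054,0.0008,0,0,0,0],[-0.0055,0.0002,0,0,0,0],[-0.0055,-0.0003,0,0,0,0],[-0.0054,-0.0009,0,0,0,0],[-0.0053,-0.0014,0,0,0,0],[-0.0052,-0.0019,0,0,0,0],[-0.0049,-0.0024,0,0,0,0],[-0.0047,-0.0029,0,0,0,0],[-0.0044,-0.0034,0,0,0,0]])

```text
time_s: 17.88
tcp_pos: [0.4556, 0.0928, 0.1223]
ee_rot: [[0.98, 0.198, 0.007], [0.198, -0.98, -0.003], [0.006, 0.005, -1.0]]
contact_force: [7.7, -5.0, -3.3]
grip_width: 0.29
```

```bash
python3 -c "
from h import *
crank(1)
p,d=capture('wrist');cv2.imwrite('pics/w7.png',p[:,:,::-1])"
```

```text
t 17.88 r 0.0542 crank 4.312 F rad 1.19 F tang -9.11 Fz -3.34 tcp [0.4555 0.0928 0.1273] g 0.29
[-0.0042, -0.0035]
```

View pics/w7.png

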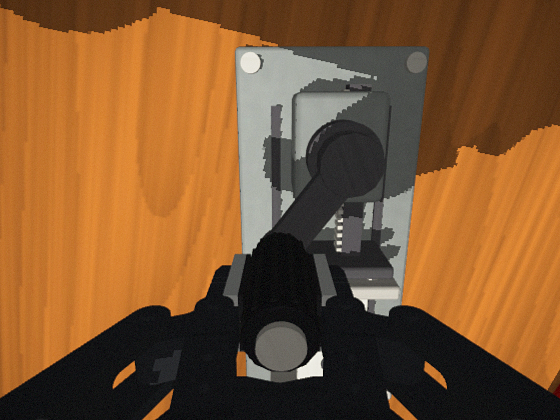

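The sleeve is still well held between the pads, with its cap at (280,345), and the jaw is advancing. Winding on by 1 rad more.

>>> step_arm(plan=[[-0.004,-0.0038,0,0,0,0],[-0.0036,-0.0042,0,0,0,0],[-0.0032,-0.0045,0,0,0,0],[-0.0027,-0.0048,0,0,0,0],[-0.0022,-0.005,0,0,0,0],[-0.0017,-0.0052,0,0,0,0],[-0.0012,-0.0054,0,0,0,0],[-0.0006,-0.0055,0,0,0,0],[-0.0001,-0.0055,0,0,0,0],[0.0005,-0.0055,0,0,0,0]])

```text
time_s: 19.18
tcp_pos: [0.4246, 0.1365, 0.1222]
ee_rot: [[0.98, 0.198, 0.002], [0.198, -0.98, -0.006], [0.001, 0.007, -1.0]]
contact_force: [-0.2, -7.8, 6.1]
grip_width: 0.286
```

```bash
python3 -c "
from h import *
crank(1)
th=lambda q:2.094-q
for q0,st,n in((5.371,.05,8),(5.771,.03,10),(6.071,.03,10)):
  P=np.array([[.055*np.cos(th(q0+st*i)),-.055*np.sin(th(q0+st*i))] for i in range(n+1)])
  print(round(q0,3),[[float(a),float(b),0,0,0,0] for a,b in np.diff(P,axis=0).round(4)])"
```

```text
t 19.18 r 0.0546 crank 5.341 F rad 0.97 F tang -7.74 Fz 6.12 tcp [0.4246 0.1365 0.1272] g 0.286
[0.0008, -0.0054]
5.371 [[0.0004, -0.0027, 0, 0, 0, 0], [0.0006, -0.0027, 0, 0, 0, 0], [0.0007, -0.0027, 0, 0, 0, 0], [0.0008, -0.0026, 0, 0, 0, 0], [0.001, -0.0026, 0, 0, 0, 0], [0.0011, -0.0025, 0, 0, 0, 0], [0.0012, -0.0025, 0, 0, 0, 0], [0.0013, -0.0024, 0, 0, 0, 0]]
5.771 [[0.0009, -0.0014, 0, 0, 0, 0], [0.0009, -0.0014, 0, 0, 0, 0], [0.0009, -0.0014, 0, 0, 0, 0], [0.001, -0.0013, 0, 0, 0, 0], [0.001, -0.0013, 0, 0, 0, 0], [0.0011, -0.0013, 0, 0, 0, 0], [0.0011, -0.0012, 0, 0, 0, 0], [0.0011, -0.0012, 0, 0, 0, 0], [0.0012, -0.0012, 0, 0, 0, 0], [0.0012, -0.0011, 0, 0, 0, 0]]
6.071 [[0.0012, -0.0011, 0, 0, 0, 0], [0.0013, -0.0011, 0, 0, 0, 0], [0.0013, -0.001, 0, 0, 0, 0], [0.0013, -0.001, 0, 0, 0, 0], [0.0014, -0.0009, 0, 0, 0, 0], [0.0014, -0.0009, 0, 0, 0, 0], [0.0014, -0.0008, 0, 0, 0, 0], [0.0014, -0.0008, 0, 0, 0, 0], [0.0015, -0.0008, 0, 0, 0, 0], [0.0015, -0.0007, 0, 0, 0, 0]]
```

>>> step_arm(plan=[[0.0004,-0.0027,0,0,0,0],[0.0006,-0.0027,0,0,0,0],[0.0007,-0.0027,0,0,0,0],[0.0008,-0.0026,0,0,0,0],[0.001,-0.0026,0,0,0,0],[0.0011,-0.0025,0,0,0,0]])

```text
time_s: 19.92
tcp_pos: [0.4253, 0.1529, 0.1221]
ee_rot: [[0.98, 0.198, 0.001], [0.198, -0.98, -0.006], [-0.0, 0.006, -1.0]]
contact_force: [-2.7, -9.3, 7.3]
grip_width: 0.289
```

```bash
python3 -c "
from h import *
crank(1)"
```

```text
t 19.93 r 0.0548 crank 5.642 F rad 0.72 F tang -9.6 Fz 7.27 tcp [0.4253 0.1529 0.1271] g 0.289
[0.0024, -0.0049]
```

>>> step_arm(plan=[[0.0008,-0.0015,0,0,0,0],[0.0008,-0.0015,0,0,0,0],[0.0008,-0.0014,0,0,0,0]])

```text
time_s: 20.3
tcp_pos: [0.4264, 0.1577, 0.1221]
ee_rot: [[0.98, 0.198, 0.0], [0.198, -0.98, -0.006], [-0.001, 0.006, -1.0]]
contact_force: [-3.2, -8.0, 8.8]
grip_width: 0.293
```

```bash
python3 -c "
from h import *
crank(1)"
```

```text
t 20.3 r 0.0549 crank 5.733 F rad 0.7 F tang -8.62 Fz 8.82 tcp [0.4264 0.1577 0.1271] g 0.293
[0.0029, -0.0047]
```

>>> step_arm(plan=[[0.0009,-0.0014,0,0,0,0],[0.0009,-0.0014,0,0,0,0],[0.0009,-0.0014,0,0,0,0]])

```text
time_s: 20.68
tcp_pos: [0.428, 0.1624, 0.1221]
ee_rot: [[0.98, 0.198, -0.0], [0.198, -0.98, -0.006], [-0.001, 0.006, -1.0]]
contact_force: [-3.5, -8.0, 9.3]
grip_width: 0.291
```

```bash
python3 -c "
from h import *
crank(1)"
```

```text
t 20.68 r 0.0549 crank 5.822 F rad 0.2 F tang -8.68 Fz 9.26 tcp [0.428  0.1624 0.1271] g 0.291
[0.0033, -0.0044]
```

>>> step_arm(plan=[[0.001,-0.0013,0,0,0,0],[0.001,-0.0013,0,0,0,0],[0.0011,-0.0013,0,0,0,0]])

```text
time_s: 21.05
tcp_pos: [0.43, 0.1668, 0.1221]
ee_rot: [[0.98, 0.198, -0.001], [0.198, -0.98, -0.006], [-0.002, 0.005, -1.0]]
contact_force: [-3.6, -8.7, 10.4]
grip_width: 0.288
```

```bash
python3 -c "
from h import *
crank(1)"
```

```text
t 21.05 r 0.055 crank 5.911 F rad -0.83 F tang -9.38 Fz 10.39 tcp [0.43   0.1669 0.1271] g 0.288
[0.0036, -0.0041]
```

>>> step_arm(plan=[[0.0011,-0.0012,0,0,0,0],[0.0011,-0.0012,0,0,0,0]])

```text
time_s: 21.3
tcp_pos: [0.4313, 0.1692, 0.1221]
ee_rot: [[0.98, 0.198, -0.001], [0.198, -0.98, -0.007], [-0.003, 0.006, -1.0]]
contact_force: [-5.4, -9.0, 11.8]
grip_width: 0.29
```

```bash
python3 -c "
from h import *
crank(1)"
```

```text
t 21.3 r 0.055 crank 5.961 F rad 0.18 F tang -10.47 Fz 11.81 tcp [0.4313 0.1693 0.1271] g 0.29
[0.0038, -0.0039]
```

Contact is building from a crank angle of about 5.91. I'll go on in small steps.

>>> step_arm(plan=[[0.0012,-0.0012,0,0,0,0],[0,0,0,0,0,0]])

```text
time_s: 21.55
tcp_pos: [0.432, 0.1706, 0.1221]
ee_rot: [[0.98, 0.198, -0.002], [0.198, -0.98, -0.007], [-0.003, 0.006, -1.0]]
contact_force: [-4.9, -9.9, 12.3]
grip_width: 0.295
```

```bash
python3 -c "
from h import *
crank(1)"
```

```text
t 21.55 r 0.0551 crank 5.988 F rad -1.03 F tang -11.01 Fz 12.3 tcp [0.432  0.1706 0.1271] g 0.295
[0.004, -0.0038]
```

>>> step_arm(plan=[[0.0012,-0.0011,0,0,0,0],[0,0,0,0,0,0]])

```text
time_s: 21.8
tcp_pos: [0.4327, 0.1717, 0.122]
ee_rot: [[0.98, 0.198, -0.002], [0.198, -0.98, -0.007], [-0.004, 0.007, -1.0]]
contact_force: [-4.5, -9.6, 13.1]
grip_width: 0.29
```

```bash
python3 -c "
from h import *
crank(1)"
```

```text
t 21.8 r 0.0551 crank 6.012 F rad -1.46 F tang -10.48 Fz 13.09 tcp [0.4327 0.1717 0.127 ] g 0.29
[0.004, -0.0037]
```

>>> step_arm(plan=[[0.0012,-0.0011,0,0,0,0]])

```text
time_s: 21.92
tcp_pos: [0.4333, 0.1727, 0.122]
ee_rot: [[0.98, 0.198, -0.003], [0.198, -0.98, -0.008], [-0.004, 0.007, -1.0]]
contact_force: [-7.3, -12.3, 13.6]
grip_width: 0.287
```

```bash
python3 -c "
from h import *
crank(1)
e=None;T=[]
for i in range(10):
  capture('wrist');s=sense();v=np.array(s['tcp_pos'])[:2]-A;e=v/np.hypot(*v);tg=np.array([e[1],-e[0]]);T.append([(np.array(s['contact_force'])[:2]@tg),2.094+2*np.pi-(np.arctan2(v[1],v[0])-PSI)])
print(np.round(T,3).tolist(),np.mean(T,0))"
```

```text
t 21.93 r 0.0552 crank 6.033 F rad -0.86 F tang -14.23 Fz 13.61 tcp [0.4333 0.1727 0.127 ] g 0.287
[0.0041, -0.0036]
[[-11.648, 6.035], [-11.88, 6.035], [-12.759, 6.036], [-12.514, 6.035], [-10.746, 6.035], [-12.612, 6.035], [-12.165, 6.035], [-11.741, 6.036], [-12.337, 6.035], [-12.05, 6.035]] [-12.04522616   6.03524266]
```

The mean sleeve force is 12.0 N, so the nip is about 22 to 25 N. One more small step will put it mid-range, then I'll recheck.

>>> step_arm(plan=[[0.0009,-0.0008,0,0,0,0],[0,0,0,0,0,0]])

```text
time_s: 22.68
tcp_pos: [0.4339, 0.1736, 0.122]
ee_rot: [[0.98, 0.198, -0.003], [0.198, -0.98, -0.008], [-0.004, 0.007, -1.0]]
contact_force: [-6.4, -11.1, 13.7]
grip_width: 0.291
```

```bash
python3 -c "
from h import *
crank(1)
e=None;T=[]
for i in range(10):
  capture('wrist');s=sense();v=np.array(s['tcp_pos'])[:2]-A;e=v/np.hypot(*v);tg=np.array([e[1],-e[0]]);T.append([(np.array(s['contact_force'])[:2]@tg),2.094+2*np.pi-(np.arctan2(v[1],v[0])-PSI)])
print(np.mean(T,0))"
```

```text
t 22.68 r 0.0551 crank 6.053 F rad -1.14 F tang -12.74 Fz 13.68 tcp [0.4339 0.1736 0.127 ] g 0.291
[0.0042, -0.0036]
[-13.0912427    6.05219749]
```

The mean is now 13.1 N, a nip of about 28 N. I'll ease off most of the arm's preload, which the brake can hold, and then let go.

>>> step_arm(plan=[[-0.0008,0.0007,0,0,0,0],[-0.0008,0.0007,0,0,0,0],[0,0,0,0,0,0]])

```text
time_s: 23.55
tcp_pos: [0.4338, 0.1734, 0.1221]
ee_rot: [[0.98, 0.199, -0.001], [0.199, -0.98, -0.004], [-0.002, 0.004, -1.0]]
contact_force: [-3.5, -6.1, 10.2]
grip_width: 0.29
```

```bash
python3 -c "
from h import *
crank(1)"
```

```text
t 23.55 r 0.0551 crank 6.049 F rad -0.68 F tang -6.97 Fz 10.18 tcp [0.4338 0.1734 0.1271] g 0.29
[0.0042, -0.0036]
```

>>> step_arm(plan=[[-0.0006,0.0005,0,0,0,0],[0,0,0,0,0,0]])

```text
time_s: 23.8
tcp_pos: [0.4337, 0.1733, 0.1221]
ee_rot: [[0.98, 0.199, -0.0], [0.199, -0.98, -0.003], [-0.001, 0.003, -1.0]]
contact_force: [-2.3, -4.2, 8.6]
grip_width: 0.292
```

>>> step_arm(plan=[[0,0,0,0,0,0],[0,0,0,0,0,0],[0,0,0,0,0,0],[0,0,0,0,0,0],[0,0,0,0,0,0],[0,0,0,0,0,0],[0,0,0,0,0,0]], grip=0.085)

```text
time_s: 24.68
tcp_pos: [0.4342, 0.1747, 0.1218]
ee_rot: [[0.98, 0.199, 0.0], [0.199, -0.98, 0.0], [0.0, -0.0, -1.0]]
contact_force: [0.1, -0.1, -0.2]
grip_width: 0.993
```

```bash
python3 -c "
from h import *
crank(1)
p,d=capture('wrist');cv2.imwrite('pics/w8.png',p[:,:,::-1])"
```

```text
t 24.68 r 0.0556 crank 6.071 F rad -0.15 F tang 0.03 Fz -0.22 tcp [0.4342 0.1747 0.1268] g 0.993
[0.0043, -0.0035]
```

View pics/w8.png

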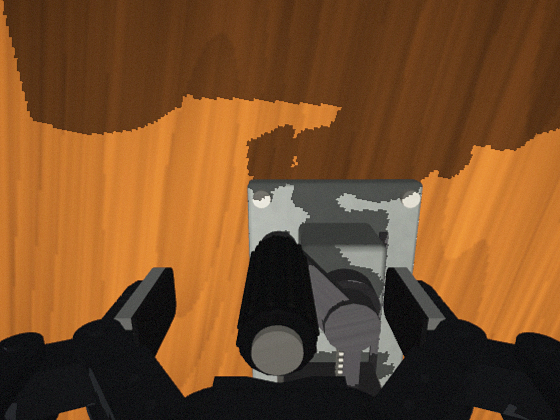

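The sleeve is released and stands free between the open fingers. I'll rise straight up and move aside for a last look.

>>> step_arm(plan=[[0,0,-0.02,0,0,0],[0,0,-0.04,0,0,0],[0,0,-0.05,0,0,0],[0,0,-0.04,0,0,0],[0,-0.04,0,0,0,0],[0,-0.05,0,0,0,0],[0,-0.05,0,0,0,0],[0,-0.05,0,0,0,0],[0,-0.03,0,0,0,0],[0,0,0,0,0,0]])

```text
time_s: 25.98
tcp_pos: [0.3896, 0.3919, 0.2714]
ee_rot: [[0.979, 0.203, -0.0], [0.203, -0.979, 0.0], [-0.0, -0.0, -1.0]]
contact_force: [-0.4, -0.2, 0.0]
grip_width: 0.996
```

```bash
python3 -c "
from h import *
togo(0,0,0,0)
p,d=capture('scene');cv2.imwrite('pics/s9.png',cv2.resize(p[130:250,210:360,::-1],None,fx=5,fy=5,interpolation=2))
p,d=capture('top');cv2.imwrite('pics/t9f.png',p[:,:,::-1]);cv2.imwrite('pics/t9.png',cv2.resize(p[195:275,200:330,::-1],None,fx=6,fy=6,interpolation=2))
a=cv2.imread('pics/top0.png');df=cv2.absdiff(a,p[:,:,::-1]).max(2)
for n,(u,v) in dict(brush=(125,255),offcut=(355,228),slug=(355,161),driver=(295,153),tape=(433,265)).items(): print(n,df[v-12:v+12,u-25:u+25].mean().round(1))
"
```

```text
t 25.98 tcp [0.3896 0.3919 0.2714] z [-0.  0. -1.] yaw 0.204 F [-0.43 -0.24  0.04] g 0.996 q6 2.04
shift tool [-0.4608  0.3049  0.2715] turn z deg 11.69
brush 51.2
offcut 4.4
slug 3.8
driver 4.2
tape 3.5
```

View pics/t9.png

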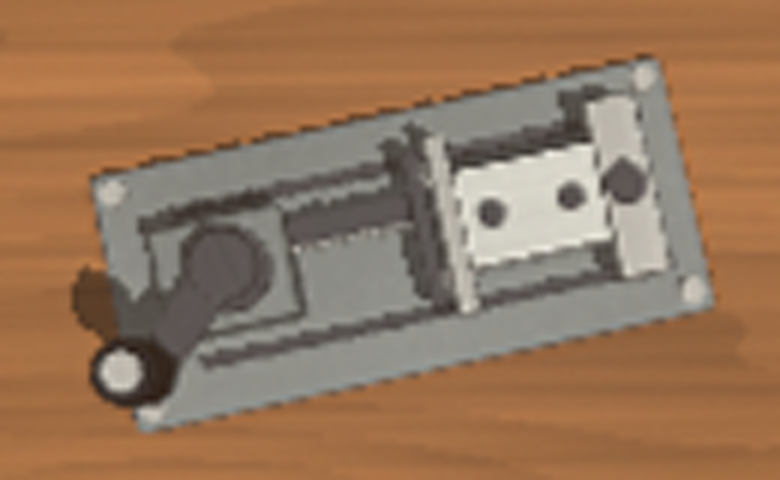

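View pics/s9.png

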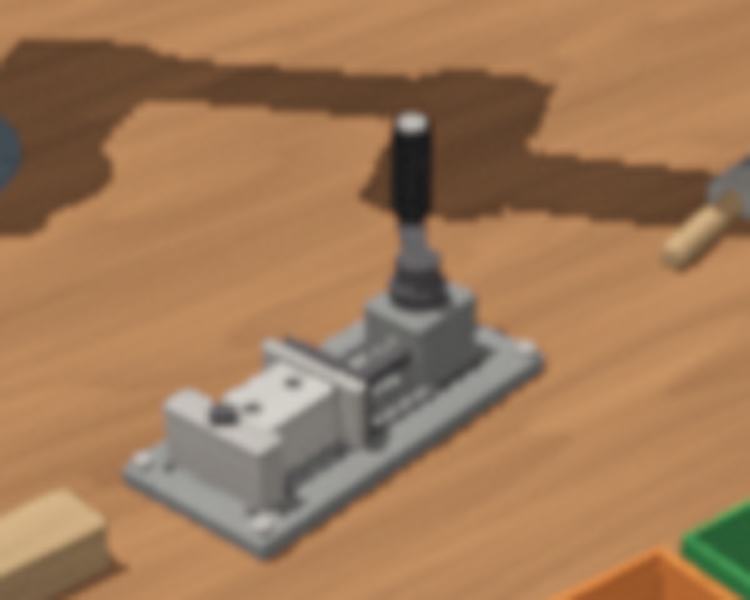

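The top view shows the block square between both jaws. The brush difference comes from the arm blocking the view; in the scene view the brush hasn't moved. Handing in.

```bash
python3 -c "
from h import *
print(close_job())"
```

```text
the job is handed in; nothing more can be done
None
```

The block is clamped between the jaws and the job is handed in, at about 26 s of the 72 s allowed. I set the block on the bed between the open jaws and gripped the sleeve. I then wound the crank from about 0.87 to 6.05 rad without letting go, eased off the arm's load and released the sleeve.

**Nip:** the jaw began to press at a crank angle of about 5.91 rad. The sleeve force averaged 13.1 N just before release, which works out to about 28 N on the block. Single force readings scattered by about 1 N. I could not measure the nip after letting go, because the top camera is too coarse to show a small slip of the crank.

**Final pictures:** the block lies flat and square between both jaws, roughly midway across, and the arm is clear of everything.

**Other things on the bench:** the offcut, slug, screwdriver and tape measure look unmoved in the top view. The automatic check disagreed for the brush. I put that down to the arm being in the way, since the scene view shows the visible part of the brush in the same place.

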